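Clamp the sharpening stone in its holder

TASK

The sharpening stone lies loose on its holder and hangs over the back edge. With a fingertip, push it towards you until its whole long side lies against the low lip along the holder's front edge; then turn the three-winged thumbscrew clockwise (as seen from its head) with fingertip strokes across its wings until the jaw grips the stone tightly against the fixed jaw at the other end and the screw turns no further under a light push. Do not lift or tip the stone, do not squeeze or force the screw, and leave the other things where they stand.

Things in the scene. Friction and masses are not known exactly. Their poses are not given: they have to be found in the camera images.
- holder: Sharpening-stone holder, fixed. Origin under the middle of its bed, level with the sideboard top (z 0); x to its back (away from the robot), y along its length to the thumbscrew (robot's left), z up. All mm below in this frame. Wooden base x -37..37, y -108..118; bed (upper face) z 12; open at the back. Seated stone: stone at x -1, y -10, z 12, not turned
- lip (a point): Middle of the inner (back) face of the low wooden lip along the holder's front edge, at its foot: holder x -31, y -10, z 12. Lip 5 mm thick, y -85..65, 8 mm high (top z 20). The stone's long front side belongs against it
- fixed_jaw (a point): Middle of the rubber face of the fixed jaw at the holder's -y end (robot's right): holder y -85, z 24; steel, x -27..27, top z 36. The stone's right end is clamped against it
- jaw: Moving jaw, steel with a rubber face, holder x -27..27, 16 mm thick, top z 36. Origin: in its rubber face, on the screw's axis (z 30). It slides along holder y, 0.955 mm towards the fixed jaw per rad of thumbscrew (6 mm a turn); face at y 76 when thumbscrew is 0. Only the screw moves it. Behind it the fixed threaded block: y 104..118, x -22..22, top z 41
- thumbscrew (a joint): Thumbscrew angle, rad, grows as it tightens (clockwise seen from its head: the top goes to holder -x, towards the robot). At 0, 2.094, 4.189.. a wing points straight up; a rad later it leans a towards holder -x. Starts at 0 to 3, jaw meets the seated stone near 11.5. Turns at 2 to 3 N on a wing, stays where left. Tight: 5 to 8 N on a wing no longer turns it; 35 N is forcing it
- wings (a point): Middle of the thumbscrew's head, on its axis (parallel to holder y), z 30; 82 mm outside the jaw's face (holder y 158 at thumbscrew 0), moving in with the jaw. Smooth black plastic: hub of radius 7.5 mm; three wings 120 degrees apart, reaching 26 mm from the axis, 16 mm long along it, 6 to 7 mm thick; wing tops at most 56 mm above the sideboard. 20 mm or more free between wings and threaded block
- stone: Sharpening stone, a loose rectangular block 60 (x) x 150 (y) x 26 (z) mm, two-layered, light grey above and off-white below, about 0.45 kg. Origin: centre of its underside. It starts flat on the holder's bed, roughly along it, 14 to 24 mm too far back, between the two jaws with 2 mm or more to each
- candle_3: Bystander: candle in a glass, 76 mm wide, 90 high, beyond the fixed-jaw end of the holder, by a fixed row of books up to 285 mm high (x 0.46 to 0.66, y -0.07 to -0.39 in the robot's frame). Origin: centre of its underside
- kitchen_timer: Bystander: round kitchen timer, 61 mm wide, 52 high, to the left of the thumbscrew. Origin: centre of its underside
- mug_3: Bystander: small cup of coffee, 62 x 88 mm with handle, 50 high, on the left. Origin: centre of its underside
- matchbox: Bystander: matchbox 36 x 52 x 14 mm, on the right. Origin: centre of its underside
- knife: Bystander: kitchen knife, 230 mm long, lying flat near the front edge on the right. Origin: where blade and handle meet, on the sideboard top

How it is judged:
By the outcome, as a careful person would: the job done as asked, in the order asked, and still so for the second after the job is handed in, with the robot touching nothing.
It also fails if it takes over 67 s, if anything falls off the work surface, if the arm or the gripper's body presses on something with over 40 N, if the wrist force passes 120 N, or if a joint passes its speed limit or range.

ROBOT

A 7-joint arm with a two-finger parallel gripper is mounted at the origin on a cart in front of the work surface, level with it; the furniture and walls round the work are solid. World frame = base frame: x ahead of the robot, y to its left, z up, the work surface at z = 0. Lengths are in m, angles in rad, forces in N, time in s.
With the tool pointing down it reaches from about 0.425 to 0.875 m from the base axis. Payload 4.7 kg.
Tool frame: the origin (TCP) lies midway between the tips of the shut fingers; the grasp point (between the pads) lies 19 mm behind it; z points along the fingers, y is the line along which they close (so a half turn about z gives the same grasp; the last joint's range is limited). The gripper opens to 87 mm and grips with 3 to 60 N. Pads are 19 mm wide; open, the fingers measure 117 mm over their backs; the gripper's body (75 mm by 190 mm) begins 51 mm behind the grasp point.
Start: joints at [1.325, 0.321, -0.07, 1.45, 0.023, 1.371, -0.057], TCP at [0.167, -0.628, 0.223] pointing down, gripper open.
Joint ranges: [-2.86, 2.86], [-0.3, 2.09], [-1.38, 1.24], [0.06, 2.45], [-1.56, 4.7], [0.09, 2.05], [-2.69, 2.69]. Speed limits (rad/s): [2.57, 2.57, 3.14, 3.14, 3.14, 3.14, 3.14].

INTERFACE

Orientations are given as a rotation vector (axis times angle).
In Python, from bench import ctrl gives the robot as it stands.
- The arm moves only by the shell command python3 inch.py [FORCE], which reads ROWS from standard input. ROWS is 1 to 20 rows, parted by a bar, with the numbers parted by spaces; each row has 5 numbers: dx, dy, dz in shares of 1000 mm (1.0 is 1000 mm), then a turn about the tool's z in parts of the range, where 1.0 means pi rad, then the opening from 0.0 (shut) to 1.0 (fully open); each row is the pose to reach, as a shift and turn from the pose commanded when the command began, along the tool's axes at that moment; what a row does not reach only later rows make up. A row lasts 1/10 s, in which the tool goes at most 0.05 m and 0.15 rad, less where a joint would pass 70% of its speed; a pose out of reach is approached as far as the arm can. The fingers move at their own pace and stop on an object; FORCE is the grip in N (left out, the last holds). Time passes only in rows, so rows that do not move let the fingers close. It prints the time, the measured TCP pose, the force, the opening and the grip force at its end. Input that does not fit is refused with a message, and nothing moves.
- ctrl.get_state(): the state, without advancing time (a new reading comes with each control period).
- ctrl.get_image(name): name is "side" or "top"; returns the picture (420x560x3 uint8, red, green, blue); there is no depth.
- ctrl.camera_model(name): a dict with "vertical_fov" (degrees; the focal length in pixels is half the picture's height over the tangent of half this angle, whatever the lens; pixels are square), "cx", "cy" (the principal point, pixels), "rvec" (rotation vector, rad) and "tvec" (3), from world to camera coordinates, as OpenCV has them. Camera axes: x right, y down, z forward; pixel columns grow to the right and rows downward; lengths in m; the calibration is good to about 2 mm. A picture is of the moment at which its call begins. camera_model takes no time and is no camera call.
- ctrl.close_job(): hands the job in; it is judged then, once.
The state is a dict: "time": time; "joint_positions": joint angles; "qd": joint speeds; "joint_torque": joint torques, N m; "position": TCP position; "tool_rot": TCP orientation; "ft_force": force on the tool from outside, world axes, zero at the start; "torque": the same for the moment, N m; "grip_width": opening from 0.0 (shut) to 1.0 (fully open); "grip_force": force on a finger pad.
Only numpy, scipy, OpenCV 4.12 (cv2) and the standard library are available. Lean on these libraries where they do the work, as an engineer would, in place of code of your own. Each camera call takes 0.05 s, during which the arm holds its last target. There are 200 camera calls.

## Working session

There is one attempt and no reset: what is moved stays moved. The work goes in short steps, Python scripts to look and compute and a shell command to move; the robot and the scene stay as the last step left them, time stands still between calls to the robot, and variables do not carry over. Pictures are saved under pics/ and viewed, at most 13 in all, crops included, and the job is handed in when it is done.

```bash
ls; mkdir -p pics; python3 - <<'E'
from bench import ctrl
import cv2
for n in("side","top"):
    cv2.imwrite(f"pics/{n}0.png",ctrl.get_image(n)[:,:,::-1]); print(ctrl.camera_model(n))
s=ctrl.get_state(); print(s)
E
```

```text
bench.py
inch.py
pics
{'vertical_fov': 56.782116562891645, 'cx': 286.7513138421487, 'cy': 210.3927210247426, 'rvec': array([ 0.27735563, -2.99533286,  0.76014329]), 'tvec': array([0.44050915, 0.05731157, 0.99462137])}
{'vertical_fov': 46.43430144789873, 'cx': 267.3487559551278, 'cy': 201.18719971821955, 'rvec': array([ 2.13973802, -2.07724385,  0.22981151]), 'tvec': array([0.04247121, 0.46259959, 1.13282414])}
{'time': 0.1, 'joint_positions': array([ 1.32511258,  0.32175681, -0.07008908,  1.451561  ,  0.02261167,
        1.37079536, -0.0569011 ]), 'qd': array([-0.00129925, -0.00281572, -0.00087064, -0.00184279, -0.00045339,
       -0.00209783,  0.00090704]), 'joint_torque': array([ 1.39941255e-05, -4.92572308e+01, -4.05539526e-01, -3.13398814e+01,
       -6.40356797e-02,  3.96020373e-02,  4.59296439e-05]), 'position': array([ 0.16679006, -0.62772071,  0.22156175]), 'tool_rot': array([-3.11343257e+00, -4.06752299e-01,  5.12945675e-04]), 'ft_force': array([-0.01656121,  0.12609573,  0.50108409]), 'torque': array([ 0.031359  ,  0.0116645 , -0.02212183]), 'grip_force': 0.0, 'grip_width': 0.9993266590357262}
```

View pics/top0.png

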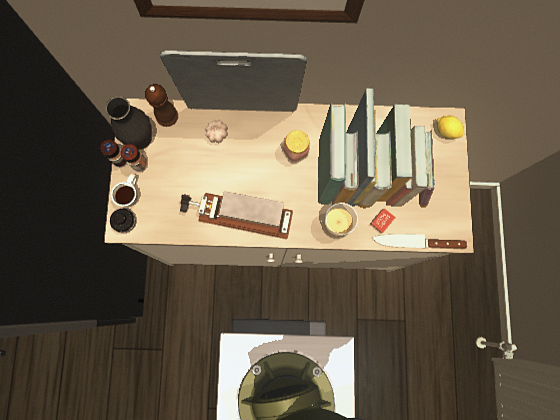

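View pics/side0.png

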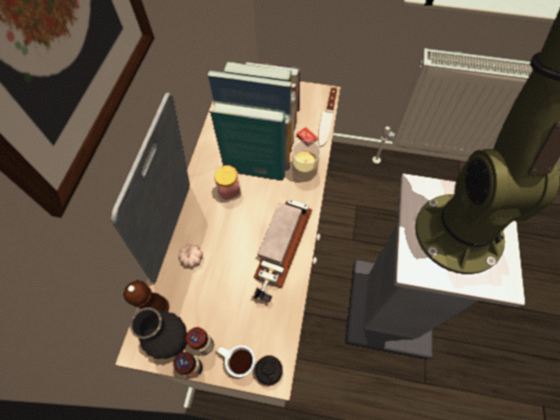

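The top view shows the holder at about (200–292, 193–237), with the screw wings near (187,204). The side view has the holder at about (255–312, 200–287), wings near (262,296). I'll enlarge both.

```bash
python3 - <<'E'
import cv2,numpy as np
t=cv2.imread("pics/top0.png")[180:250,172:302]; s=cv2.imread("pics/side0.png")[190:310,240:325]
cv2.imwrite("pics/t1.png",cv2.resize(t,None,fx=6,fy=6,interpolation=cv2.INTER_CUBIC))
cv2.imwrite("pics/s1.png",cv2.resize(s,None,fx=5,fy=5,interpolation=cv2.INTER_CUBIC))
E
```

```text
(no output)
```

View pics/t1.png

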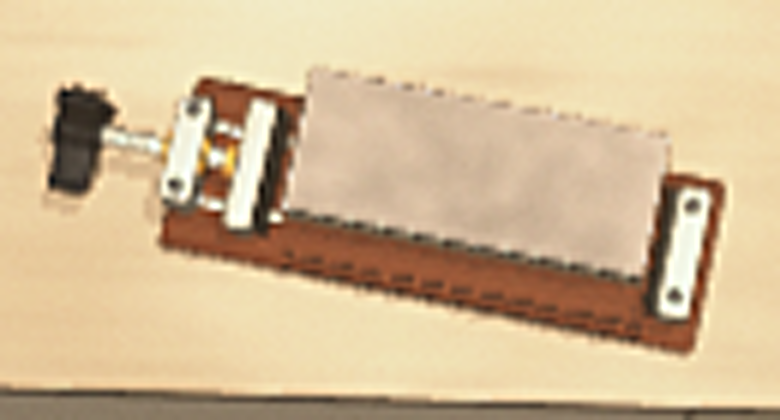

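View pics/s1.png

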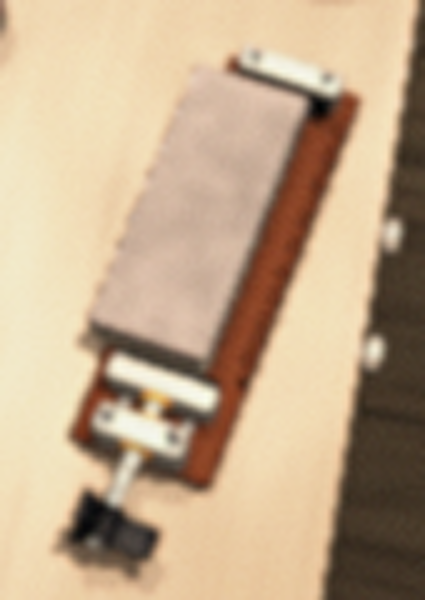

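```bash
cat > h.py <<'E'
import numpy as np,cv2
from scipy.optimize import least_squares
from bench import ctrl
def proj(n,P):
    m=ctrl.camera_model(n); f=210/np.tan(np.radians(m["vertical_fov"]/2))
    K=np.array([[f,0,m["cx"]],[0,f,m["cy"]],[0,0,1.]])
    return cv2.projectPoints(np.asarray(P,float).reshape(-1,3),m["rvec"],m["tvec"],K,None)[0][:,0]
def tf(q,P): # pose x,y,yaw applied to mm points
    P=np.asarray(P,float).reshape(-1,3)/1000; c,s=np.cos(q[2]),np.sin(q[2])
    return np.c_[q[0]+c*P[:,0]-s*P[:,1],q[1]+s*P[:,0]+c*P[:,1],P[:,2]]
T=lambda a:(np.array(a)+.5)/6-.5+[172,180]
S=lambda a:(np.array(a)+.5)/5-.5+[240,190]
def fit(obs,q0=(.5,0.1,0)):
    r=lambda q:np.concatenate([(proj(n,tf(q,P))-uv).ravel() for n,P,uv in obs])
    o=least_squares(r,q0,loss="soft_l1"); return o.x,np.round(r(o.x).reshape(-1,2),1)
E
python3 - <<'E'
from h import *
for n in("top","side"):
    m=ctrl.camera_model(n); print(-cv2.Rodrigues(m["rvec"])[0].T@m["tvec"])
H=[("top",[[37,118,12],[-37,118,12],[37,-108,12],[-37,-108,12],[22,118,41],[22,104,41],[-22,104,41],[-22,118,41]],T([[200,78],[162,243],[724,182],[690,352],[190,97],[212,98],[192,207],[163,203]])),
("side",[[-37,118,12],[37,118,12],[-37,-108,12],[22,104,41],[-22,104,41],[-22,118,41],[22,118,41]],S([[208,487],[72,437],[358,97],[107,402],[188,432],[178,458],[93,428]]))]
for o in(H,H[:1],H[1:]):
    q,r=fit(o);print(q,r.tolist())
C=[[30,75,38],[30,-75,38],[-30,-75,38],[-30,75,38]]
St=[("top",C,T([[312,70],[668,132],[638,280],[287,213]])),("side",C,S([[92,320],[195,67],[310,97],[208,358]]))]
q,_=fit(H)
for o in(St,St[:1],St[1:]):
    p,r=fit(o);c,s=np.cos(q[2]),np.sin(q[2]);d=p[:2]-q[:2];print(p,r.tolist(),"in holder",c*d[0]+s*d[1],-s*d[0]+c*d[1],p[2]-q[2])
E
```

```text
[0.20866175 0.05475334 1.20521992]
[0.361599   0.49753166 0.89906229]
[ 0.43233931  0.10479909 -0.17094406] [[-0.7, -0.9], [-1.1, 0.2], [0.7, -0.5], [0.7, 0.1], [-1.8, -0.9], [0.1, 0.0], [-0.6, -0.8], [-1.4, -1.2], [1.4, 0.3], [-0.6, -0.3], [1.9, -0.9], [-0.2, -0.7], [1.4, -0.3], [1.2, -0.0], [0.4, -0.4]]
[ 0.43127076  0.10333535 -0.16827244] [[-0.2, -0.3], [-0.5, 0.8], [1.2, -0.2], [1.3, 0.5], [-1.3, -0.4], [0.6, 0.6], [-0.1, -0.2], [-0.9, -0.7]]
[ 0.43493764  0.10575066 -0.16177263] [[0.7, 0.5], [-1.4, 0.1], [0.5, -0.9], [-1.0, -0.3], [0.6, -0.1], [0.5, 0.3], [-0.4, -0.0]]
[ 0.44562293  0.09613    -0.15309029] [[-0.6, -0.5], [0.3, 0.0], [1.0, -0.8], [-1.4, -0.7], [0.1, 0.2], [0.9, -1.0], [0.2, -0.1], [0.7, 0.5]] in holder 0.01456473057215565 -0.0062830207343679435 0.017853771347889513
[ 0.44438917  0.09564964 -0.15238621] [[-0.5, -0.0], [0.5, 0.5], [1.2, -0.3], [-1.2, -0.2]] in holder 0.013430663020613005 -0.006966253025399609 0.01855785713479774
[ 0.44680938  0.09644582 -0.1518606 ] [[-0.4, 0.2], [0.4, -0.9], [-0.3, -0.1], [0.3, 0.5]] in holder 0.015680156034824942 -0.005769971117254219 0.019083461372205013
```

```bash
cat >> h.py <<'E'
Q=np.array([.4325,.1045,-.169])
def go(hx,hy,z):
    """shift in tool axes & turn from the present pose to holder (mm) x,y, height z mm, tool y along -holder y"""
    s=ctrl.get_state(); R=cv2.Rodrigues(s["tool_rot"])[0]
    d=R.T@(tf(Q,[hx,hy,z])[0]-s["position"])
    Rh=cv2.Rodrigues(np.array([0,0,Q[2]]))[0]@np.diag([1,-1,-1.])
    print("shift",np.round(d,4),"turn",np.round(cv2.Rodrigues(R.T@Rh)[0].ravel(),3))
def st():
    s=ctrl.get_state();p=s["position"]-[Q[0],Q[1],0];c,n=np.cos(Q[2]),np.sin(Q[2])
    f=s["ft_force"];print("t",round(s["time"],2),"holder mm",np.round([(c*p[0]+n*p[1])*1e3,(c*p[1]-n*p[0])*1e3,p[2]*1e3],1),"F hold",np.round([c*f[0]+n*f[1],c*f[1]-n*f[0],f[2]],1))
E
python3 -c "
from h import *
go(65,-6,320)"; echo '0 0 -0.05 0 0 | 0 0 -0.1 0 0' | python3 inch.py; python3 -c "
from h import *
st();go(65,-6,320)"
```

```text
shift [ 0.5015 -0.6071 -0.0974] turn [-0.002  0.     0.429]
time: 0.3
position: [0.1665, -0.6269, 0.3211]
tool_rot: [-3.11, -0.406, 0.002]
ft_force: [0.3, -1.4, 1.5]
grip_width: 0.893
grip_force: 0.0
t 0.3 holder mm [-139.2 -765.7  321.1] F hold [ 0.5 -1.3  1.5]
shift [ 0.5016 -0.606   0.0044] turn [-0.006  0.001  0.429]
```

Units first: turns go in shares of pi rad. So 0.43 rad / 3.1416 = 0.1369.

```bash
echo '0.1 -0.12 0 0.0318 0 | 0.2 -0.24 0 0.0637 0 | 0.3 -0.36 0 0.0955 0 | 0.4 -0.48 0 0.1273 0 | 0.5 -0.606 0 0.1369 0 | 0.5 -0.606 0 0.1369 0 | 0.5 -0.606 0 0.1369 0 | 0.5 -0.606 0 0.1369 0 | 0.5 -0.606 0 0.1369 0 | 0.5 -0.606 0 0.1369 0 | 0.5 -0.606 0 0.1369 0 | 0.5 -0.606 0 0.1369 0 | 0.5 -0.606 0 0.1369 0 | 0.5 -0.606 0 0.1369 0 | 0.5 -0.606 0 0.1369 0 | 0.5 -0.606 0 0.1369 0 | 0.5 -0.606 0 0.1369 0 | 0.5 -0.606 0 0.1369 0 | 0.5 -0.606 0 0.1369 0' | python3 inch.py; python3 -c "
from h import *
st();go(64,-6,18)"
```

```text
time: 2.2
position: [0.4942, 0.0843, 0.3221]
tool_rot: [3.129, -0.27, -0.001]
ft_force: [-0.2, -0.9, 0.6]
grip_width: 0.007
grip_force: 0.0
t 2.2 holder mm [ 64.2  -9.5 322.1] F hold [-0.1 -0.9  0.6]
shift [-0.     -0.0038  0.3041] turn [ 0.001  0.001 -0.003]
```

```bash
echo '0 -0.004 0.05 0 0 | 0 -0.004 0.1 0 0 | 0 -0.004 0.15 0 0 | 0 -0.004 0.2 0 0 | 0 -0.004 0.25 0 0 | 0 -0.004 0.28 0 0 | 0 -0.004 0.295 0 0 | 0 -0.004 0.303 0 0 | 0 -0.004 0.303 0 0' | python3 inch.py; python3 -c "
from h import *
st()"; echo '-0.003 0 0 0 0 | -0.006 0 0 0 0 | -0.009 0 0 0 0 | -0.012 0 0 0 0 | -0.014 0 0 0 0 | -0.014 0 0 0 0' | python3 inch.py; python3 -c "
from h import *
st()"
```

```text
time: 3.1
position: [0.4955, 0.0891, 0.0198]
tool_rot: [3.13, -0.269, 0.0]
ft_force: [-0.0, 0.4, -0.1]
grip_width: 0.004
grip_force: 0.0
t 3.1 holder mm [64.7 -4.6 19.8] F hold [-0.1  0.4 -0.1]
time: 3.7
position: [0.4832, 0.0921, 0.0207]
tool_rot: [-3.13, 0.267, -0.006]
ft_force: [4.1, -1.5, 4.4]
grip_width: 0.006
grip_force: 2.5
t 3.7 holder mm [52.1 -3.7 20.7] F hold [ 4.3 -0.8  4.4]
```

```bash
echo '-0.002 0 0 0 0 | -0.004 0 0 0 0 | -0.006 0 0 0 0 | -0.008 0 0 0 0 | -0.008 0 0 0 0' | python3 inch.py; python3 -c "
from h import *
st()"; echo '-0.0015 0 0 0 0 | -0.003 0 0 0 0 | -0.003 0 0 0 0' | python3 inch.py; python3 -c "
from h import *
st()"
```

```text
time: 4.2
position: [0.4756, 0.0937, 0.0207]
tool_rot: [-3.13, 0.267, -0.006]
ft_force: [4.6, -0.7, 5.0]
grip_width: 0.004
grip_force: 2.7
t 4.2 holder mm [44.3 -3.4 20.7] F hold [4.6 0.1 5. ]
time: 4.5
position: [0.4727, 0.0941, 0.0207]
tool_rot: [-3.13, 0.267, -0.007]
ft_force: [5.3, -1.5, 4.4]
grip_width: 0.006
grip_force: 2.8
t 4.5 holder mm [41.4 -3.4 20.7] F hold [ 5.5 -0.6  4.4]
```

```bash
for i in 1 2; do echo '-0.001 0 0 0 0 | -0.002 0 0 0 0 | -0.002 0 0 0 0' | python3 inch.py>/dev/null; python3 -c "
from h import *
st()"; done
```

```text
t 4.8 holder mm [40.7 -4.  20.7] F hold [ 8.7 -0.7  1.5]
t 5.1 holder mm [40.6 -3.9 21.2] F hold [12.3 -1.6  0.3]
```

```bash
echo '0.005 0 0 0 0 | 0.012 0 0 0 0 | 0.012 0.03 0 0 0 | 0.012 0.05 0 0 0 | 0.012 0.05 0 0 0 | 0.009 0.05 0 0 0 | 0.006 0.05 0 0 0 | 0.004 0.05 0 0 0 | 0.003 0.05 0 0 0 | 0.003 0.05 0 0 0' | python3 inch.py>/dev/null; python3 -c "
from h import *
st()"; echo '-0.001 0 0 0 0 | -0.003 0 0 0 0 | -0.003 0 0 0 0' | python3 inch.py>/dev/null; python3 -c "
from h import *
st()"
```

```text
t 6.1 holder mm [ 40.3 -52.7  20.4] F hold [ 5.4  0.  -2.6]
t 6.4 holder mm [ 40.1 -52.7  21.4] F hold [ 8.7 -0.2 -1.6]
```

```bash
echo '0.005 0 0 0 0 | 0.012 0 0 0 0 | 0.012 -0.05 0 0 0 | 0.012 -0.1 0 0 0 | 0.012 -0.1 0 0 0 | 0.009 -0.1 0 0 0 | 0.006 -0.1 0 0 0 | 0.004 -0.1 0 0 0 | 0.003 -0.1 0 0 0 | 0.003 -0.1 0 0 0' | python3 inch.py>/dev/null; python3 -c "
from h import *
st()"; echo '-0.001 0 0 0 0 | -0.003 0 0 0 0 | -0.003 0 0 0 0' | python3 inch.py>/dev/null; python3 -c "
from h import *
st()"
```

```text
t 7.4 holder mm [40.9 45.6 20.3] F hold [ 5.3  2.9 -3.1]
t 7.7 holder mm [40.7 45.6 21.3] F hold [10.3  1.6 -2.3]
```

```bash
echo '0.008 0 0 0 0 | 0.015 0 -0.01 0 0 | 0.015 0 -0.06 0 0 | 0.015 -0.05 -0.1 0 0 | 0.015 -0.1 -0.1 0 0 | 0.015 -0.1 -0.1 0 0' | python3 inch.py >/dev/null; python3 - <<'E'
from h import *
st();go(50,159,41)
t=ctrl.get_image("top")[:,:,::-1][180:250,172:302]; s=ctrl.get_image("side")[:,:,::-1][190:310,240:325]
t=cv2.resize(t,(455,245),interpolation=cv2.INTER_CUBIC); s=cv2.resize(s,None,fx=4,fy=4,interpolation=cv2.INTER_CUBIC)
o=np.zeros((480,795,3),np.uint8);o[:245,:455]=t;o[:,455:]=s; cv2.imwrite("pics/c2.png",o)
E
```

```text
t 8.3 holder mm [ 49.6 151.7 122.3] F hold [-0.9 -0.2  0.2]
shift [ 0.0002 -0.0069  0.0814] turn [-0.005 -0.002  0.003]
```

View pics/c2.png

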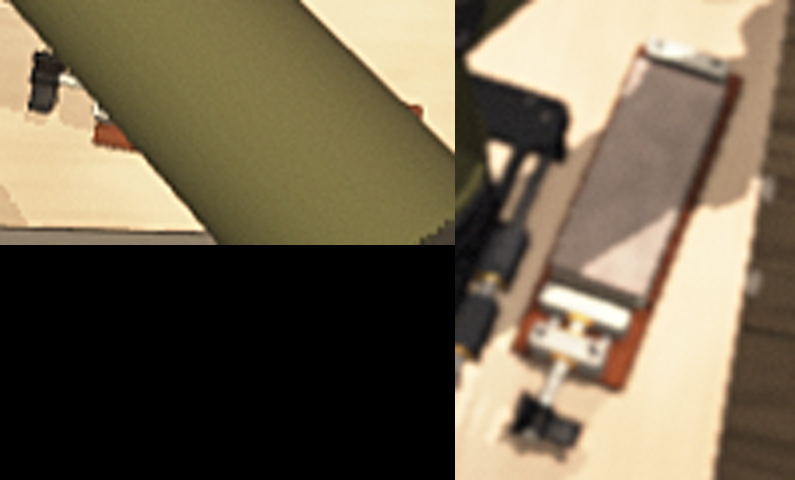

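The side view shows the stone along the lip, with no bed visible between them, and the wings untouched near (545,425). Now the first stroke.

```bash
echo '0 -0.008 0.03 0 0 | 0 -0.008 0.06 0 0 | 0 -0.008 0.078 0 0 | 0 -0.008 0.081 0 0 | 0 -0.008 0.081 0 0' | python3 inch.py>/dev/null; python3 -c "
from h import *
st()"; echo '-0.01 0 0 0 0 | -0.02 0 0 0 0 | -0.028 0 0 0 0 | -0.036 0 0 0 0' | python3 inch.py | grep ft; echo '-0.008 0 0 0 0 | -0.016 0 0 0 0 | -0.024 0 0 0 0 | -0.03 0 0 0 0' | python3 inch.py|grep ft; python3 -c "
from h import *
st()
t=ctrl.get_image('side')[:,:,::-1][230:330,210:340]
cv2.imwrite('pics/s3.png',cv2.resize(t,None,fx=6,fy=6,interpolation=cv2.INTER_CUBIC))"
```

```text
t 8.9 holder mm [ 50.5 153.   38.2] F hold [ 0.5 -0.1 -0.3]
ft_force: [2.0, 0.7, 1.2]
ft_force: [0.1, 0.5, 1.0]
t 9.7 holder mm [-17.2 154.2  38.4] F hold [0.1 0.5 1. ]
```

View pics/s3.png

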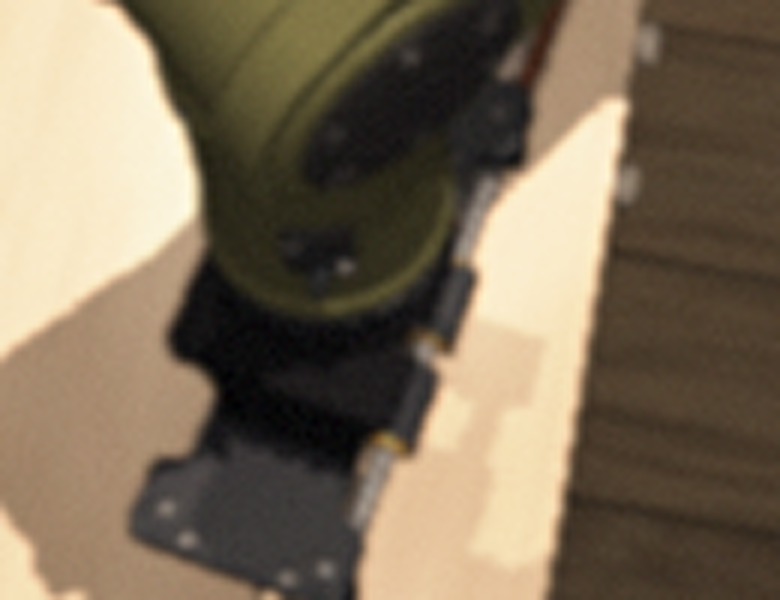

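The gripper hides the wings here. I'll go back up over them and look again.

```bash
echo '0 0 -0.03 0 0 | 0.01 0 -0.045 0 0 | 0.055 0 -0.045 0 0 | 0.075 -0.003 -0.03 0 0 | 0.075 -0.003 -0.002 0 0 | 0.075 -0.003 -0.002 0 0' | python3 inch.py>/dev/null; python3 - <<'E'
from h import *
st()
t=ctrl.get_image("top")[:,:,::-1][180:250,172:302]; s=ctrl.get_image("side")[:,:,::-1][240:310,225:310]
t=cv2.resize(t[:,:60],None,fx=6,fy=6,interpolation=cv2.INTER_CUBIC); s=cv2.resize(s,None,fx=5,fy=5,interpolation=cv2.INTER_CUBIC)
o=np.zeros((420,795,3),np.uint8);o[:,:360]=t;o[:350,360:785]=s; cv2.imwrite("pics/c4.png",o)
E
```

```text
t 10.35 holder mm [ 56.3 155.1  36.5] F hold [-0.8  0.2 -0.5]
```

View pics/c4.png

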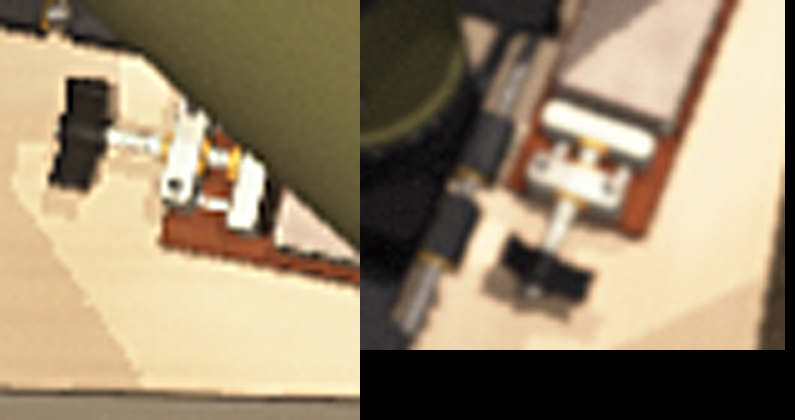

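Wings now stand at about ±60° (one pointing down), so the stroke released as expected. Next come the repeat strokes.

```bash
echo '0 0 -0.004 0 0 | -0.01 0 -0.004 0 0 | -0.02 0 -0.004 0 0 | -0.03 0 -0.004 0 0 | -0.04 0 -0.004 0 0' | python3 inch.py>/dev/null; python3 -c "
from h import *
st()";echo '-0.01 0 0 0 0 | -0.02 0 0 0 0 | -0.03 0 0 0 0 | -0.036 0 0 0 0 | -0.036 0 -0.03 0 0 | -0.02 0 -0.045 0 0 | 0.025 0 -0.045 0 0 | 0.04 0 -0.03 0 0 | 0.04 0 -0.003 0 0 | 0.04 0 0 0 0 | 0.04 0 0 0 0' | python3 inch.py>/dev/null; python3 -c "
from h import *
st()"
```

```text
t 10.95 holder mm [ 20.3 157.5  45.6] F hold [ 3.8 -0.3  2. ]
t 12.05 holder mm [ 57.4 157.   43.6] F hold [-0.1  0.1  0.1]
```

```bash
echo '0 0 0.004 0 0 | -0.01 0 0.004 0 0 | -0.02 0 0.004 0 0 | -0.03 0 0.004 0 0 | -0.04 0 0.004 0 0' | python3 inch.py>/dev/null; python3 -c "
from h import *
st()";echo '-0.01 0 0 0 0 | -0.02 0 0 0 0 | -0.03 0 0 0 0 | -0.037 0 0 0 0 | -0.037 0 -0.03 0 0 | -0.02 0 -0.045 0 0 | 0.025 0 -0.045 0 0 | 0.04 0 -0.03 0 0 | 0.04 0 -0.003 0 0 | 0.04 0 0 0 0 | 0.04 0 0 0 0' | python3 inch.py>/dev/null; python3 - <<'E'
from h import *
st()
t=ctrl.get_image("top")[:,:,::-1][180:250,172:302]; s=ctrl.get_image("side")[:,:,::-1][240:310,225:310]
t=cv2.resize(t[:,:60],None,fx=6,fy=6,interpolation=cv2.INTER_CUBIC); s=cv2.resize(s,None,fx=5,fy=5,interpolation=cv2.INTER_CUBIC)
o=np.zeros((420,795,3),np.uint8);o[:,:360]=t;o[:350,360:785]=s; cv2.imwrite("pics/c5.png",o)
E
```

```text
t 12.55 holder mm [ 27.7 158.2  44.6] F hold [18.6 -3.3 15.6]
t 13.65 holder mm [ 56.9 156.9  39.4] F hold [-0.6  0.2  0.6]
```

View pics/c5.png

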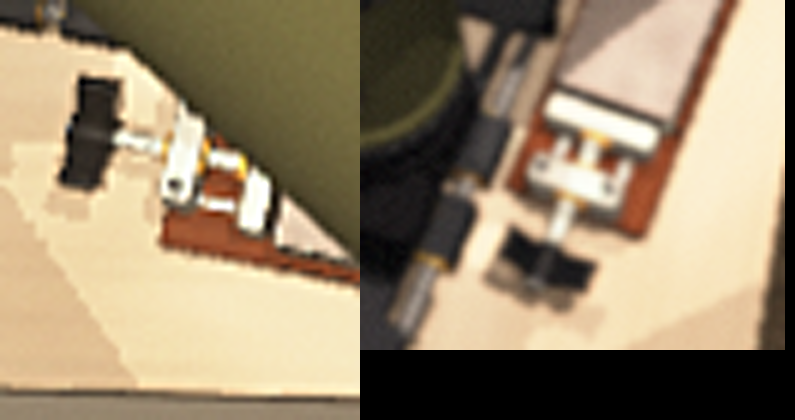

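Wings are again at ±60° and the jaw is visibly closer. The stroke start pressed too much on the wing tip (18 N), so I'll start lower and end with a dip. That leaves the next wing more upright.

```bash
echo '-0.008 0 0.002 0 0 | -0.016 0 0.003 0 0 | -0.022 0 0.003 0 0 | -0.026 0 0.003 0 0' | python3 inch.py>/dev/null; python3 -c "
from h import *
st()";echo '-0.004 0 0 0 0 | -0.008 0 -0.002 0 0 | -0.012 0 -0.004 0 0' | python3 inch.py>/dev/null; python3 -c "
from h import *
st()"
```

```text
t 14.15 holder mm [ 32.5 157.2  37.8] F hold [0.9 0.2 0.2]
t 14.45 holder mm [ 23.3 157.3  42.6] F hold [ 2.6 -0.3  1.1]
```

```bash
echo '-0.008 0 0 0 0 | -0.016 0 0 0 0 | -0.024 0 0 0 0 | -0.032 0 0 0 0' | python3 inch.py>/dev/null; python3 -c "
from h import *
st()";echo '-0.005 0 0.003 0 0 | -0.008 0 0.006 0 0 | -0.009 0 0.009 0 0' | python3 inch.py>/dev/null; python3 -c "
from h import *
st()"; echo '0 0 -0.035 0 0 | 0.01 0 -0.05 0 0 | 0.06 0 -0.05 0 0 | 0.075 0 -0.03 0 0 | 0.075 0 -0.006 0 0 | 0.075 0 -0.006 0 0' | python3 inch.py>/dev/null;  python3 - <<'E'
from h import *
st()
t=ctrl.get_image("top")[:,:,::-1][180:250,172:302]; s=ctrl.get_image("side")[:,:,::-1][240:310,225:310]
t=cv2.resize(t[:,:60],None,fx=6,fy=6,interpolation=cv2.INTER_CUBIC); s=cv2.resize(s,None,fx=5,fy=5,interpolation=cv2.INTER_CUBIC)
o=np.zeros((420,795,3),np.uint8);o[:,:360]=t;o[:350,360:785]=s; cv2.imwrite("pics/c6.png",o)
E
```

```text
t 14.85 holder mm [-12.1 157.1  41.2] F hold [1.5 0.2 1.6]
t 15.15 holder mm [-20.5 157.1  32. ] F hold [ 0.4 -1.4  1.9]
t 15.75 holder mm [ 53.  154.9  34.6] F hold [ 0.4  0.5 -0.5]
```

View pics/c6.png

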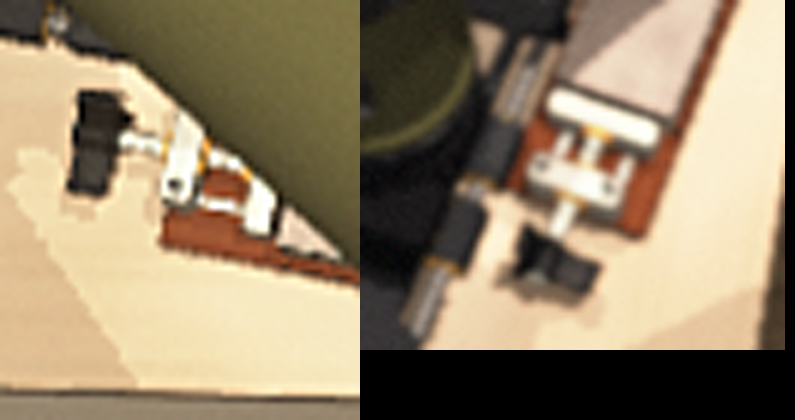

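Wing A is now at about 85° and the next at about −40°, so the thumbscrew is near 9.8 or 7.7. The next stroke is watched for force.

```bash
echo '-0.01 0 -0.005 0 0 | -0.018 0 -0.005 0 0 | -0.024 0 -0.005 0 0 | -0.03 0 -0.005 0 0 | -0.036 0 -0.005 0 0' | python3 inch.py>/dev/null; python3 -c "
from h import *
st()";echo '-0.005 0 0 0 0 | -0.01 0 0 0 0 | -0.015 0 0 0 0' | python3 inch.py>/dev/null; python3 -c "
from h import *
st()";echo '-0.004 0 0 0 0 | -0.008 0 0 0 0 | -0.008 0 0 0 0' | python3 inch.py>/dev/null; python3 -c "
from h import *
st()"
```

```text
t 16.35 holder mm [ 20.4 157.3  44.4] F hold [ 2.3 -0.1  1.9]
t 16.65 holder mm [  4.8 156.9  43.6] F hold [3.9 0.1 0.4]
t 16.95 holder mm [ -4.6 157.2  43.3] F hold [2.  0.2 0.7]
```

```bash
echo '-0.003 0 0.001 0 0 | -0.005 0 0.002 0 0 | -0.005 0 0.002 0 0' | python3 inch.py>/dev/null; python3 -c "
from h import *
st()";echo '-0.003 0 0.001 0 0 | -0.005 0 0.003 0 0 | -0.005 0 0.003 0 0' | python3 inch.py>/dev/null; python3 -c "
from h import *
st()";echo '-0.002 0 0.001 0 0 | -0.003 0 0.003 0 0 | -0.003 0 0.003 0 0' | python3 inch.py>/dev/null; python3 -c "
from h import *
st()"
```

```text
t 17.25 holder mm [ -9.  157.3  41.4] F hold [2.  0.3 0.8]
t 17.55 holder mm [-14.2 157.4  38.4] F hold [ 0.4 -0.4  2.1]
t 17.85 holder mm [-16.6 157.3  35.5] F hold [1.4 0.1 3.7]
```

```bash
echo '-0.001 0 0.001 0 0 | -0.001 0 0.002 0 0 | -0.001 0 0.002 0 0' | python3 inch.py>/dev/null; python3 -c "
from h import *
st()";echo '0 0 0.001 0 0 | 0 0 0.002 0 0 | 0 0 0.002 0 0' | python3 inch.py>/dev/null; python3 -c "
from h import *
st()"
```

```text
t 18.15 holder mm [-17.5 157.3  33.5] F hold [ 0.9 -0.1  4. ]
t 18.45 holder mm [-17.6 157.3  31.8] F hold [ 0.2 -1.3  7.9]
```

```bash
echo '0 0 0.001 0 0 | 0 0 0.0015 0 0 | 0 0 0.0015 0 0' | python3 inch.py>/dev/null; python3 -c "
from h import *
st()"; echo '0 0 0 0 0 | 0 0 0 0 0' | python3 inch.py>/dev/null; python3 -c "
from h import *
st()"
```

```text
t 18.75 holder mm [-17.6 157.4  30.8] F hold [-0.9 -2.  12. ]
t 18.95 holder mm [-17.6 157.4  30.8] F hold [-0.3 -0.9 12. ]
```

```bash
echo '0 0 -0.035 0 0 | 0.01 0 -0.05 0 0 | 0.06 0 -0.05 0 0 | 0.075 0 -0.03 0 0 | 0.075 0 -0.011 0 0 | 0.075 0 -0.011 0 0' | python3 inch.py>/dev/null;  python3 - <<'E'
from h import *
st()
t=ctrl.get_image("top")[:,:,::-1][180:250,172:302]; s=ctrl.get_image("side")[:,:,::-1][190:310,225:325]
t=cv2.resize(t[:,:60],None,fx=6,fy=6,interpolation=cv2.INTER_CUBIC); s=cv2.resize(s,None,fx=4,fy=4,interpolation=cv2.INTER_CUBIC)
o=np.zeros((480,795,3),np.uint8);o[:420,:360]=t;o[:,360:760]=s; cv2.imwrite("pics/c7.png",o)
E
```

```text
t 19.55 holder mm [ 54.6 155.   37.3] F hold [-0.6 -0.4  0.1]
```

View pics/c7.png

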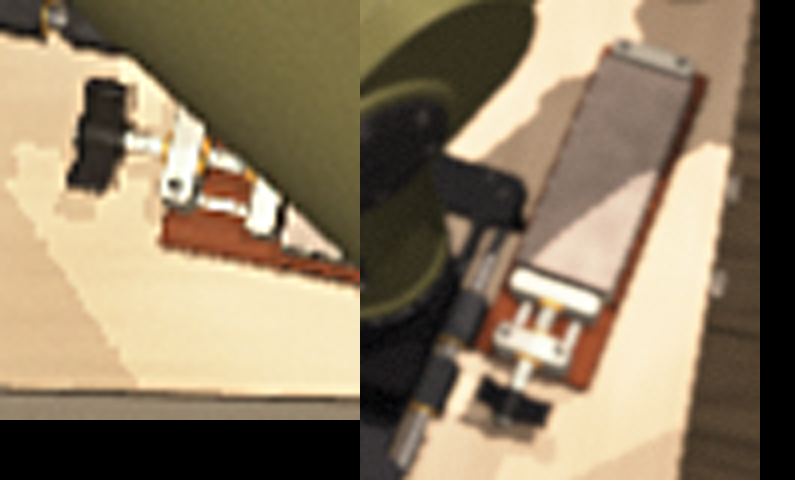

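The jaw now appears to meet the stone, with the stone against the fixed jaw. I'll test with a light horizontal push on the next wing.

```bash
echo '-0.008 0 0 0 0 | -0.013 0 0 0 0 | -0.016 0 0 0 0 | -0.016 0 0 0 0' | python3 inch.py>/dev/null; python3 -c "
from h import *
st()";echo '-0.002 0 0 0 0 | -0.004 0 0 0 0 | -0.004 0 0 0 0' | python3 inch.py>/dev/null; python3 -c "
from h import *
st()";echo '-0.002 0 0 0 0 | -0.004 0 0 0 0 | -0.004 0 0 0 0' | python3 inch.py>/dev/null; python3 -c "
from h import *
st()"
```

```text
t 20.05 holder mm [ 40.9 157.3  41.6] F hold [ 0.3 -0.1  0.3]
t 20.35 holder mm [ 37.2 157.1  41. ] F hold [0.3 0.5 0.1]
t 20.65 holder mm [ 33.1 157.2  41. ] F hold [0.1 0.6 0.4]
```

```bash
echo '-0.002 0 0 0 0 | -0.004 0 0 0 0 | -0.004 0 0 0 0' | python3 inch.py>/dev/null; python3 -c "
from h import *
st()";echo '-0.002 0 0 0 0 | -0.003 0 0 0 0 | -0.003 0 0 0 0' | python3 inch.py>/dev/null; python3 -c "
from h import *
st()";echo '-0.002 0 0 0 0 | -0.003 0 0 0 0 | -0.003 0 0 0 0' | python3 inch.py>/dev/null; python3 -c "
from h import *
st()"
```

```text
t 20.95 holder mm [ 31.1 157.1  41.6] F hold [4.  0.2 0.7]
t 21.25 holder mm [ 29.8 157.2  42.4] F hold [ 7.2 -0.3  2.9]
t 21.55 holder mm [ 28.6 157.3  43.2] F hold [ 9.9 -1.4  4.9]
```

```bash
echo '-0.001 0 0.001 0 0 | -0.0025 0 0.001 0 0 | -0.0025 0 0.001 0 0 | -0.0025 0 0.001 0 0' | python3 inch.py>/dev/null; python3 -c "
from h import *
st()";echo '-0.001 0 0 0 0 | -0.002 0 0 0 0 | -0.002 0 0 0 0' | python3 inch.py>/dev/null; python3 -c "
from h import *
st()"; echo '0.004 0 0 0 0 | 0.008 0 0 0 0 | 0.008 0 0 0 0' | python3 inch.py>/dev/null; python3 -c "
from h import *
st()"; echo '-0.002 0 0 0 0 | -0.004 0 0 0 0 | -0.0055 0 0 0 0 | -0.0055 0 0 0 0' | python3 inch.py>/dev/null; python3 -c "
from h import *
st()"
```

```text
t 21.95 holder mm [ 26.6 157.8  42.6] F hold [10.6  0.1  5.9]
t 22.25 holder mm [ 23.8 158.1  42.4] F hold [8.1 0.4 3.9]
t 22.55 holder mm [ 27.3 157.2  39.9] F hold [3.2 0.8 2. ]
t 22.95 holder mm [ 24.6 157.3  41.3] F hold [7.2 0.3 4.8]
```

```bash
echo '-0.002 0 0 0 0 | -0.004 0 0 0 0 | -0.004 0 0 0 0' | python3 inch.py>/dev/null; python3 -c "
from h import *
st()";echo '-0.001 0 0 0 0 | -0.003 0 0 0 0 | -0.003 0 0 0 0' | python3 inch.py>/dev/null; python3 -c "
from h import *
st()"; echo '-0.001 0 0 0 0 | -0.002 0 0 0 0 | -0.002 0 0 0 0' | python3 inch.py>/dev/null; python3 -c "
from h import *
st()"
```

```text
t 23.25 holder mm [ 20.8 157.5  41.5] F hold [ 8.2 -0.3  4. ]
t 23.55 holder mm [ 17.7 157.5  41.5] F hold [ 9.2 -0.2  4.2]
t 23.85 holder mm [ 15.8 157.6  41.5] F hold [8.8 0.6 3.2]
```

```bash
echo '0.006 0 -0.002 0 0 | 0.006 0 -0.006 0 0 | 0.003 0 -0.006 0 0 | 0 0 -0.006 0 0 | 0 0 -0.006 0 0' | python3 inch.py>/dev/null; python3 -c "
from h import *
st()";echo '-0.001 0 0 0 0 | -0.002 0 0 0 0 | -0.002 0 0 0 0' | python3 inch.py>/dev/null; python3 -c "
from h import *
st()"; echo '-0.001 0 0 0 0 | -0.002 0 0 0 0 | -0.002 0 0 0 0' | python3 inch.py>/dev/null; python3 -c "
from h import *
st()"
```

```text
t 24.35 holder mm [ 14.3 156.4  46.6] F hold [ 6.5 -0.6  2.3]
t 24.65 holder mm [ 13.2 156.4  46.8] F hold [ 8.  -1.1  2.1]
t 24.95 holder mm [ 11.7 156.4  46.9] F hold [ 9.5 -1.5  1.8]
```

```bash
echo '-0.001 0 0 0 0 | -0.002 0 0 0 0 | -0.002 0 0 0 0' | python3 inch.py>/dev/null; python3 -c "
from h import *
st()"; echo '-0.001 0 0 0 0 | -0.002 0 0 0 0 | -0.002 0 0 0 0' | python3 inch.py>/dev/null; python3 -c "
from h import *
st()"; echo '0.003 0 0 0 0 | 0.003 0 0 0 0' | python3 inch.py>/dev/null; python3 -c "
from h import *
st()"; echo '-0.001 0 0 0 0 | -0.002 0 0 0 0 | -0.002 0 0 0 0' | python3 inch.py>/dev/null; python3 -c "
from h import *
st()"
```

```text
t 25.25 holder mm [ 10.2 156.4  46.9] F hold [10.4  0.1  1.3]
t 25.55 holder mm [  8.7 156.3  46.9] F hold [11.9 -0.3 -1.3]
t 25.75 holder mm [ 10.3 156.5  46.7] F hold [ 8.3 -1.2  2.2]
t 26.05 holder mm [  9.4 156.4  46.9] F hold [11.1 -1.4 -1.1]
```

Re-pushing to 11 N moved it only elastically, so the screw is tight. I'll retreat and check.

```bash
echo '0.006 0 0 0 0 | 0.03 0 -0.02 0 0 | 0.04 0 -0.06 0 0 | 0.06 0 -0.1 0 0 | 0.1 -0.02 -0.14 0 0 | 0.14 -0.05 -0.16 0 0 | 0.15 -0.1 -0.16 0 0 | 0.15 -0.12 -0.16 0 0 | 0.15 -0.12 -0.16 0 0' | python3 inch.py>/dev/null; python3 - <<'E'
from h import *
st()
t=ctrl.get_image("top")[:,:,::-1][180:250,172:302]; s=ctrl.get_image("side")[:,:,::-1][190:310,240:325]
t=cv2.resize(t,(455,245),interpolation=cv2.INTER_CUBIC); s=cv2.resize(s,None,fx=4,fy=4,interpolation=cv2.INTER_CUBIC)
o=np.zeros((480,795,3),np.uint8);o[:245,:455]=t;o[:,455:]=s; cv2.imwrite("pics/c8.png",o)
E
```

```text
t 26.95 holder mm [150.6 282.7 204. ] F hold [-0.4  0.5 -0.4]
```

View pics/c8.png

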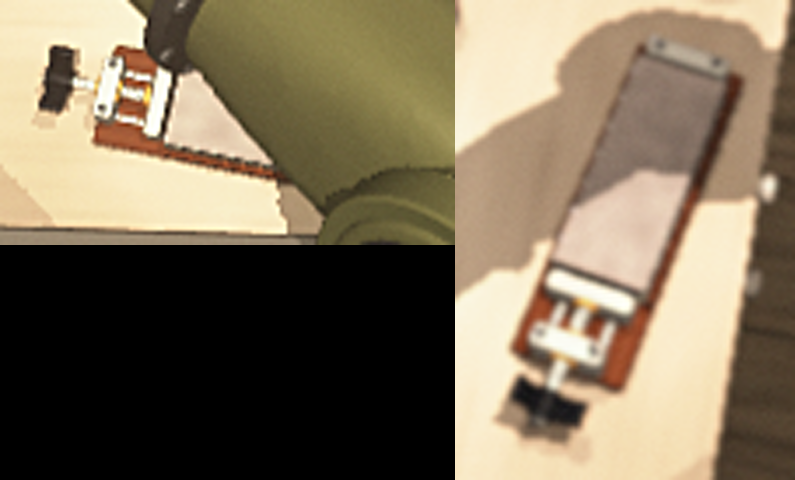

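The jaw is against the stone at (590,285), and the other end is against the fixed jaw at (690,60). The stone lies along the lip, and the robot is clear of everything.

```bash
python3 -c "
from bench import ctrl
print(ctrl.close_job())"
```

```text
the job is handed in; nothing more can be done
None
```

The job is handed in at about 27 s: the stone is seated along the lip and clamped against the fixed jaw, and the screw no longer turned under a final push of about 11 N; the highest force I saw on a wing was about 24 N, in one early stroke.

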